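# Put the citrus press back together

## Task

Put the hand citrus press back together after washing up: thread the coil spring over the post, tang end down, until it sits in the seat of the base, twisting it a little if it snags on the lugs. Then slip the slotted collar over the lugs, push it down against the spring and give it a quarter turn so that it locks with the lugs in its notches, and finally set the juicing cone on top of the collar. Do not knock over the glass tumbler.

Things in the scene. Friction and masses are not known exactly. Their poses are not given: they have to be found in the camera images.
- press_base: Press base, fixed: white round drip dish 132 mm wide, rim 20 mm high, spout towards its -x; steel post in the middle, 20 mm in diameter, rounded end 113 mm above the origin, two lugs to its +x and -x. Origin: centre of the underside, on the post's axis, z up. The spring's seat round the post: flat floor 15 mm above the origin in a cup 55 mm wide, its rim 21 mm above the origin.
- lugs (a point): On the post's axis, at the underside of the two lugs, 93 mm above the base's origin; x along the lugs. Each lug reaches 17 mm from the axis, is 8 mm wide and 8 mm high.
- spring: Steel coil spring standing upright, tang end down: 48 mm outer and at least 38 mm inner diameter, 4 mm wire, 70 mm high, 0.11 kg. Origin: centre of its lower end, z to the upper end. Yields lengthwise at about 450 N/m, 22 mm at most. Can be gripped across its upper coils, 48 mm wide.
- spring_tang (a point): The tang: lower end of the spring's wire, bent straight inward along the spring's +x, ending 11.5 mm from its axis. This point: 14 mm from the axis, 2 mm above the lower end. It clears the post, and the coils clear the lugs, but the tang snags on a lug if it is within about 25 degrees of the lug's direction; lift a little and twist.
- collar: Aluminium locking collar lying flat, right way up: ring 54 mm in outer diameter, 24 mm high, bore 24 mm, 0.09 kg. Origin: centre of the underside, z up. Two slots right through, along its +x and -x, reach 19.5 mm from the axis, open 32 degrees to either side: the lugs pass there.
- collar_top (a point): Centre of the collar's top, 24 mm above its origin. Two notches 4 mm deep in the top, along +y and -y, 35 degrees to either side: the lugs rest in them after a quarter turn either way and letting up. To turn, this top must be pushed below the lugs' underside; 3 mm below, the spring pushes back with 9 N. Locked, the collar's origin is 73 mm above the base's.
- cone: White ribbed juicing cone standing upright, 55 mm high, 0.08 kg: straight skirt 56 mm in outer diameter, 26 mm high, then the cone with a rounded tip. Hollow from below, 40 mm wide and 25 mm deep: it goes over the post's end and the lugs and rests with its skirt on the collar's top. Origin: centre of the underside, z up.
- tumbler: Bystander: clear drinking glass standing upright, 80 mm wide, 91 mm high. Origin: centre of its underside, z up. Not to be knocked over.
Things that resemble listed ones, but are neither listed nor needed, are in the scene too. What is shaped like the cone but black is not meant.

How it is judged:
On the way, in this order (a step that is already met when the one before it is completed fails the run):
1. the spring stands in the seat round the post, tang end down, let go (z of spring in the frame of press_base between 0.012 and 0.018 m and horizontal distance between spring and press_base below 0.008 m and angle between spring's own z axis and vertical below 0.12 rad and contact force between the fingers and spring below 0.3 N), for 0.2 s.
2. the collar is locked on the post: lugs in its notches, spring compressed below it, let go (z of collar in the frame of press_base between 0.0705 and 0.0765 m and horizontal distance between collar and press_base below 0.006 m and angle between collar's own z axis and vertical below 0.15 rad and contact force between the fingers and collar below 0.3 N), for 0.2 s.
At the end, for the whole second after the job is handed in: Spring in the base's seat (origin 12-18 mm above the base's, 8 mm off axis, tilt 0.12 rad), collar locked (70.5-76.5 mm above the base, 6 mm off axis, tilt 0.15 rad), cone at rest flat on the collar (21.5-27 mm above the collar's origin, 9 mm off axis, tilt 0.15 rad) (z of spring in the frame of press_base between 0.012 and 0.018 m and horizontal distance between spring and press_base below 0.008 m and z of collar in the frame of press_base between 0.0705 and 0.0765 m and horizontal distance between collar and press_base below 0.006 m and angle between each of collar, cone's own z axis and vertical below 0.15 rad and z of cone in the frame of collar between 0.0215 and 0.027 m and horizontal distance between cone and press_base below 0.009 m and linear speed of cone below 0.02 m/s and angle between spring's own z axis and vertical below 0.12 rad); the robot touches nothing.
It fails at once if the tumbler is knocked over (angle between tumbler's own z axis and vertical above 0.5 rad).
It also fails if it takes over 72 s, if anything falls off the work surface, if the arm or the gripper's body presses on something with over 40 N, if the wrist force passes 120 N, or if a joint passes its speed limit or range.

## Robot

A 6-joint arm with a two-finger parallel gripper is mounted at the origin on a cart in front of the work surface, level with it; the furniture and walls round the work are solid. World frame = base frame: x ahead of the robot, y to its left, z up, the work surface at z = 0. Lengths are in m, angles in rad, forces in N, time in s.
With the tool pointing down it reaches from about 0.3 to 0.875 m from the base axis. Payload 6.4 kg.
Tool frame: the origin (TCP) lies at the very end of the fingers, on their centre line; the grasp point (between the pads) lies 19 mm behind it; z points along the fingers, y is the line along which they close (so a half turn about z gives the same grasp; the last joint's range is limited). The gripper opens to 85 mm and grips with 20 to 120 N. Pads are 22 mm wide; open, the fingers measure 114 mm over their backs; the gripper's body (76 mm by 85 mm) begins 54 mm behind the grasp point. The pads swing forward as they close: fully open they stand 13 mm farther back than shut.
Start: joints at [-1.334, 0.181, 1.607, -0, 1.354, -0.206], TCP at [0.246, -0.52, 0.231] pointing down, gripper open.
Joint ranges: [-2.99, 2.99], [-0.89, 2.07], [0.3, 2.58], [-1.14, 4.28], [0, 2.63], [-3.12, 3.12]. Speed limits (rad/s): [2.57, 2.57, 3.01, 3.14, 3.14, 3.14].

## Interface

Orientations are given as a unit quaternion [w, x, y, z].
In Python, from bench import ctrl gives the robot as it stands.
- The arm moves only by the tool jog_arm, never from a script. Its argument "series" is a list that holds one entry, the list of rows, each a list of 7 numbers: the shift along the tool's x, y, z in mm, then the turn, a rotation vector about the tool's x, y, z in rad, then the finger opening in mm, from 0 to 85.4. In form: [[[tx, ty, tz, rx, ry, rz, gripper], ...]]. A call has exactly 10 rows; each row shifts and turns the commanded pose from where the row before left it, along the tool's axes as they then stand; what a row does not reach is not made up. A row lasts 1/10 s, in which the tool goes at most 50 mm and 8.59 degrees, less where a joint would pass 70% of its speed; a pose out of reach is approached as far as the arm can. A call with a gripper value outside its range is refused whole. The fingers move at their own pace and stop on an object; the grip force is fixed at half the most. Time passes only in rows, so rows that do not move let the fingers close, or fill a call up. It gives the time, the measured TCP pose, the force, the opening and the grip force at its end, in the units of the state.
- ctrl.get_obs(): the state, without advancing time (a new reading comes with each control period).
- ctrl.camera(name): name is "scene" or "top"; returns a dict with "frame" (384x512x3 uint8, blue, green, red), "z_map" (384x512 float32, m along the optical axis (not along the pixel's ray), 0 where there is no reading), "fx", "fy", "cx", "cy" (pixels), "k1" (the pictures are not rectified: a ray, as slopes to the right and down, at radius r is drawn at 1 + k1 r^2 times it, then the intrinsics apply), "xyz" and "rotation" of the camera in the world. Camera axes: x right, y down, z forward; pixel columns grow to the right and rows downward; lengths in m; the calibration is good to about 2 mm. A picture is of the moment at which its call begins.
- ctrl.hand_in(): hands the job in; it is judged then, once.
The state is a dict: "time_s": time; "q": joint angles; "dq": joint speeds; "joint_efforts": joint torques, N m; "eef_pos": TCP position; "eef_rot": TCP orientation; "wrist_force": force on the tool from outside, world axes, zero at the start; "torque": the same for the moment, N m; "opening": opening from 0.0 (shut) to 1.0 (fully open); "grasp_force": force on a finger pad.
Only numpy, scipy, OpenCV 4.12 (cv2) and the standard library are available. Lean on these libraries where they do the work, as an engineer would, in place of code of your own. Each camera call takes 0.05 s, during which the arm holds its last target. There are 200 camera calls.

## Working session

There is one attempt and no reset: what is moved stays moved. The work goes in short steps, Python scripts to look and compute and a tool call to move; the robot and the scene stay as the last step left them, time stands still between calls to the robot, and variables do not carry over. Pictures are saved under pics/ and viewed, at most 10 in all, crops included, and the job is handed in when it is done.

Besides the shell and the picture viewer there is one more tool, called after "Emit:" as name([rows], argument=value, ...), one row to a line, values as JSON. jog_arm: Moves the arm, as the interface text tells. Its arguments: {"type":"object","properties":{"series":{"type":"array"}},"required":["series"]}

```bash
ls; mkdir -p pics; cat > h.py <<'E'
import numpy as np, cv2
from bench import ctrl
def snap(n):
    c=ctrl.camera(n); np.save(f'{n}.npy',c,allow_pickle=True); return c
def load(n): return np.load(f'{n}.npy',allow_pickle=True).item()
def rays(c,px):
    px=np.atleast_2d(px).astype(float)
    K=np.array([[c['fx'],0,c['cx']],[0,c['fy'],c['cy']],[0,0,1]])
    u=cv2.undistortPoints(px[:,None],K,np.array([c['k1'],0,0,0]))[:,0]
    return np.c_[u,np.ones(len(u))]
def rot(c):
    R=np.array(c['rotation'],float)
    if R.shape!=(3,3):
        from scipy.spatial.transform import Rotation
        R=Rotation.from_quat(R[[1,2,3,0]]).as_matrix()
    return R
def plane(c,px,z):
    d=rays(c,px)@rot(c).T; o=np.array(c['xyz']); return o+d*((z-o[2])/d[:,2])[:,None]
def depth(c,px):
    px=np.atleast_2d(px).astype(int); return np.array(c['xyz'])+(rays(c,px)*c['z_map'][px[:,1],px[:,0]][:,None])@rot(c).T
def cloud(c):
    v,u=np.mgrid[:384,:512]; p=depth(c,np.c_[u.ravel(),v.ravel()]).reshape(384,512,3); p[c['z_map']==0]=np.nan; return p
E
python3 - <<'E'
from h import *
for n in('scene','top'):
    c=snap(n); cv2.imwrite(f'pics/{n}0.png',cv2.resize(c['frame'],(768,576),interpolation=cv2.INTER_CUBIC))
    print(n,{k:c[k] for k in c if k not in('frame','z_map')})
print(ctrl.get_obs())
E
```

```text
pics
scene {'fx': 448.9187572738488, 'fy': 448.9187572738488, 'cx': 255.660232954822, 'cy': 193.6563569380952, 'k1': -0.06590342962917804, 'xyz': array([-0.09331182,  0.69460686,  1.09773468]), 'rotation': array([ 0.15024634, -0.35657981,  0.85486416, -0.34566479])}
top {'fx': 358.36160966022976, 'fy': 358.36160966022976, 'cx': 252.90830555048987, 'cy': 191.42372359471815, 'k1': -0.03987490387193525, 'xyz': array([ 0.47056762, -0.00882519,  1.12160224]), 'rotation': array([ 0.05865264, -0.69971641,  0.71096825, -0.03848324])}
{'time_s': 0.1, 'q': array([-1.33431507e+00,  1.81493284e-01,  1.60789337e+00,  2.31342382e-05,
        1.35380629e+00, -2.06295990e-01]), 'dq': array([ 0.00016261,  0.00051548, -0.00140253,  0.00010586,  0.00072864,
       -0.00016591]), 'joint_efforts': array([ 5.70105949e-04, -4.45875943e+01, -3.52234590e+01, -1.67591365e-04,
        4.17841235e-03, -9.92041862e-06]), 'eef_pos': array([ 0.24626596, -0.51905016,  0.2304664 ]), 'eef_rot': array([-8.00225576e-04,  9.75593706e-01,  2.19582060e-01, -7.83271117e-07]), 'wrist_force': array([-0.15260902,  0.22986284,  0.50090183]), 'torque': array([ 0.02516745, -0.027664  , -0.00816106]), 'grasp_force': 0.0, 'opening': 0.9981736582492822}
```

View pics/scene0.png

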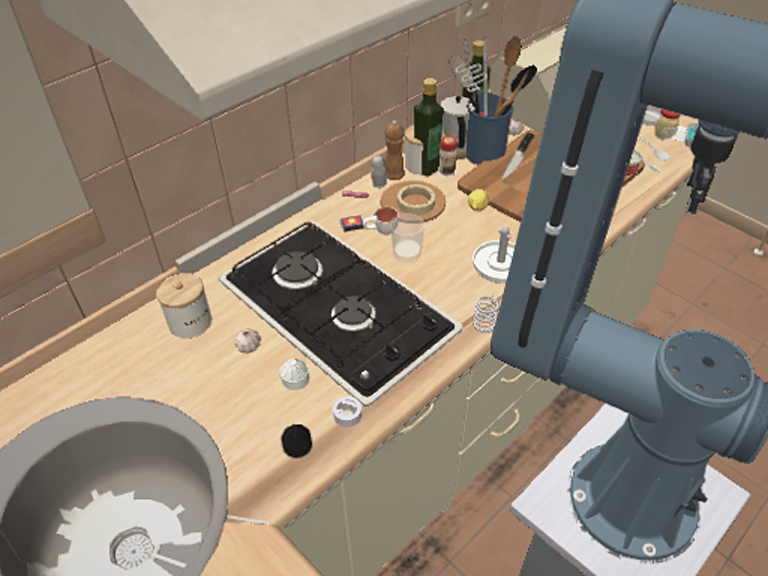

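View pics/top0.png

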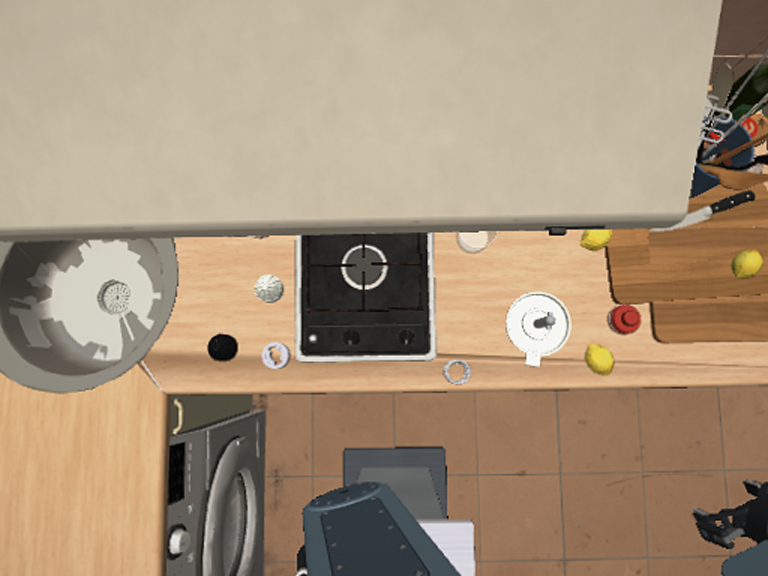

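```bash
python3 - <<'E'
from h import *
t,s=load('top'),load('scene')
def crop(c,x,y,r=22): return cv2.resize(c['frame'][y-r:y+r,x-r:x+r],(264,264),interpolation=cv2.INTER_CUBIC)
cv2.imwrite('pics/m1.png',np.vstack([np.hstack([crop(t,183,237),crop(t,305,247),crop(t,360,215,26)]),np.hstack([crop(s,231,273),crop(s,324,209),crop(s,333,173,26)])]))
ct,cs=cloud(t),cloud(s)
def reg(cl,x,y,r): return cl[y-r:y+r,x-r:x+r].reshape(-1,3)
for nm,a,b,r in [('collar',(183,237),(231,273),18),('cone',(179,192),(196,249),18),('spring',(305,247),(324,209),22),('base',(360,215),(333,173),30),('tumbler',(316,160),(271,159),25)]:
    for n,cl,p in(('top',ct,a),('scene',cs,b)):
        q=reg(cl,*p,r); q=q[np.isfinite(q[:,2])]; z=q[:,2]; k=q[z>.012]
        print(nm,n,'table',np.round(np.median(z[z<.012]) if (z<.012).any() else -1,4),'zmax',np.round(np.percentile(k[:,2],[50,90,98,100]),3),'min',k.min(0).round(3),'max',k.max(0).round(3),'mid',((k.min(0)+k.max(0))/2).round(3),len(k))
print('hood',np.round(ct[20:140:40,100:440:100],3))
E
```

```text
collar top table -0.0015 zmax [0.023 0.027 0.029 0.03 ] min [0.461 0.19  0.012] max [0.513 0.262 0.03 ] mid [0.487 0.226 0.021] 198
collar scene table -0.0007 zmax [0.021 0.026 0.027 0.031] min [0.462 0.16  0.012] max [0.527 0.265 0.031] mid [0.494 0.213 0.021] 278
cone top table 0.0003 zmax [0.04  0.053 0.057 0.06 ] min [0.598 0.227 0.013] max [0.654 0.28  0.06 ] mid [0.626 0.254 0.036] 264
cone scene table 0.0002 zmax [0.036 0.051 0.055 0.058] min [0.598 0.196 0.012] max [0.674 0.283 0.058] mid [0.636 0.239 0.035] 285
spring top table -0.0044 zmax [0.063 0.068 0.07  0.071] min [ 0.425 -0.152  0.013] max [ 0.518 -0.069  0.071] mid [ 0.472 -0.11   0.042] 128
spring scene table -0.0056 zmax [0.355 0.416 0.431 0.438] min [ 0.223 -0.153  0.012] max [0.492 0.131 0.438] mid [ 0.357 -0.011  0.225] 790
base top table -0.0087 zmax [0.018 0.078 0.111 0.114] min [ 0.457 -0.367  0.012] max [ 0.607 -0.235  0.114] mid [ 0.532 -0.301  0.063] 708
base scene table -0.0185 zmax [0.447 0.518 0.537 0.546] min [ 0.21  -0.468  0.012] max [0.628 0.117 0.546] mid [ 0.419 -0.176  0.279] 1785
tumbler top table -0.0301 zmax [0.69  0.697 0.698 0.699] min [ 0.582 -0.211  0.012] max [ 0.74  -0.044  0.699] mid [ 0.661 -0.128  0.356] 1190
tumbler scene table -0.0188 zmax [0.043 0.083 0.091 0.097] min [ 0.687 -0.365  0.012] max [ 0.905 -0.057  0.097] mid [ 0.796 -0.211  0.054] 1035
hood [[[ 0.715  0.168  0.765]
  [ 0.712  0.057  0.762]
  [ 0.709 -0.053  0.761]
  [ 0.707 -0.163  0.76 ]]

 [[ 0.679  0.176  0.744]
  [ 0.676  0.06   0.741]
  [ 0.673 -0.054  0.741]
  [ 0.671 -0.167  0.74 ]]

 [[ 0.64   0.184  0.722]
  [ 0.637  0.063  0.72 ]
  [ 0.634 -0.055  0.719]
  [ 0.632 -0.173  0.717]]]
```

View pics/m1.png

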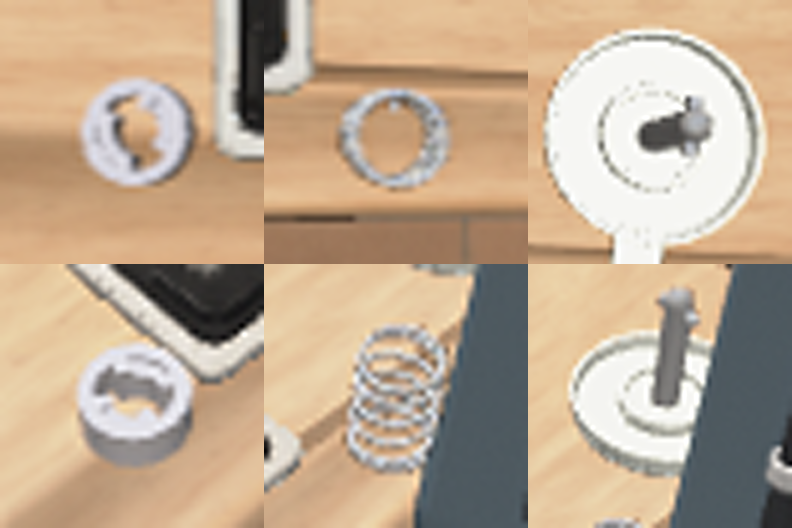

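```bash
cat >> h.py <<'E'
def ortho(c,x0,y0,z,half=.04,n=260):
    # image up=+x, right=-y ; plane z rectified
    g=np.linspace(half,-half,n); X,Y=np.meshgrid(x0+g,y0+g,indexing='ij')
    P=np.c_[X.ravel(),Y.ravel(),np.full(X.size,z)]
    u=(P-np.array(c['xyz']))@rot(c); u=u[:,:2]/u[:,2:]; u*=1+c['k1']*(u**2).sum(1)[:,None]
    m=(u*[c['fx'],c['fy']]+[c['cx'],c['cy']]).astype(np.float32).reshape(n,n,2)
    return cv2.remap(c['frame'],m[...,0],m[...,1],cv2.INTER_CUBIC)
def outline(c,mask,z):
    cs=max(cv2.findContours(mask.astype(np.uint8),cv2.RETR_EXTERNAL,cv2.CHAIN_APPROX_NONE)[0],key=cv2.contourArea)
    p=plane(c,cs[:,0],z)[:,:2]; return p
def circ(p):
    A=np.c_[2*p,np.ones(len(p))]; s=np.linalg.lstsq(A,(p**2).sum(1),rcond=None)[0]; return s[:2].round(4),round(float(np.sqrt(s[2]+s[:2]@s[:2])),4)
E
python3 - <<'E'
from h import *
t,s=load('top'),load('scene'); ct,cs=cloud(t),cloud(s)
def win(shape,x,y,r):
    m=np.zeros((384,512),bool); m[y-r:y+r,x-r:x+r]=1; return m
# outlines by height thresholds, per view
for nm,c,cl,p,r,zlo,zhi,zp in [('collar',t,ct,(183,237),18,.018,.035,.024),('collar',s,cs,(231,273),20,.018,.035,.024),
  ('coneskirt',t,ct,(179,192),18,.012,.07,.02),('cone tip',t,ct,(179,192),18,.045,.07,.05),('cone tip',s,cs,(196,249),18,.045,.07,.05),
  ('spring',t,ct,(305,247),20,.055,.08,.069),('spring',s,cs,(319,209),20,.062,.08,.069),('post',t,ct,(360,215),26,.095,.13,.108),('post',s,cs,(336,160),20,.095,.13,.108),
  ('dish',t,ct,(360,215),32,.012,.03,.02)]:
    m=win(0,*p,r)&(cl[...,2]>zlo)&(cl[...,2]<zhi)
    P=cl[m]; o=outline(c,m,zp); print(nm,'top' if c is t else 'scene','circ',*circ(o),'cloudmed',np.median(P,0).round(4),len(P))
tiles=[ortho(t,.487,.226,.024),ortho(s,.487,.226,.024),ortho(t,.46,-.11,.002),ortho(t,.46,-.11,.068),ortho(t,.532,-.29,.101),ortho(s,.532,-.29,.101)]
cv2.imwrite('pics/m2.png',np.vstack([np.hstack(tiles[:3]),np.hstack(tiles[3:])]))
E
```

```text
collar top circ [0.4869 0.2361] 0.0261 cloudmed [0.4859 0.2368 0.0237] 180
collar scene circ [0.4883 0.2387] 0.0268 cloudmed [0.4941 0.2315 0.0225] 221
coneskirt top circ [0.6263 0.2538] 0.0276 cloudmed [0.6225 0.2478 0.0403] 264
cone tip top circ [0.6247 0.2509] 0.0159 cloudmed [0.6241 0.2503 0.0499] 93
cone tip scene circ [0.6258 0.2562] 0.0145 cloudmed [0.6256 0.2563 0.0497] 70
spring top circ [ 0.4493 -0.1281] 0.0228 cloudmed [ 0.4483 -0.1288  0.0654] 74
spring scene circ [ 0.45  -0.127] 0.0221 cloudmed [ 0.4503 -0.1332  0.066 ] 51
post top circ [ 0.5425 -0.2989] 0.012 cloudmed [ 0.5415 -0.2996  0.1063] 59
post scene circ [ 0.5406 -0.2954] 0.0148 cloudmed [ 0.5422 -0.2977  0.1047] 45
dish top circ [ 0.5376 -0.2997] 0.067 cloudmed [ 0.5327 -0.2955  0.0173] 618
```

View pics/m2.png

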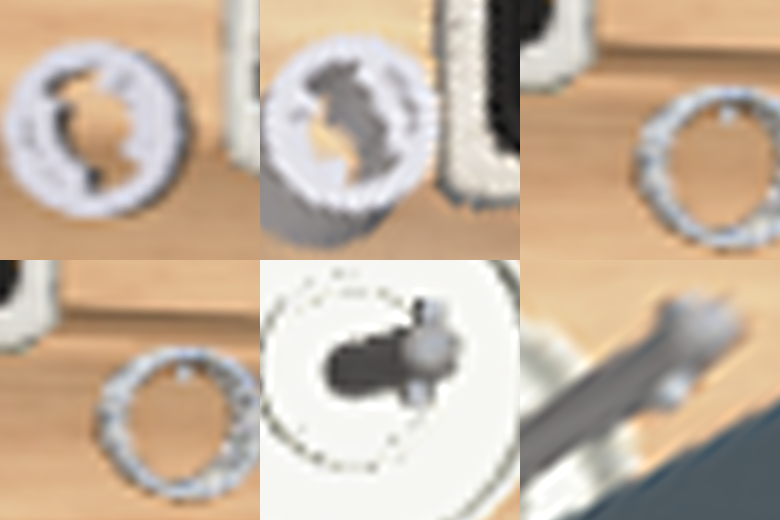

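```bash
python3 - <<'E'
from h import *
t,s=load('top'),load('scene')
ax=(.4495,-.1275)
a=[ortho(c,*ax,.002,half=.03,n=380) for c in(t,s)]
for im in a:
    for r in(11.5,19,24): cv2.circle(im,(190,190),int(r/60*380),(0,0,255),1)
cv2.imwrite('pics/m3.png',np.hstack(a))
# collar slot direction: pixels not top-face in annulus 14..18 mm at z=.024
for n,c in(('top',t),('scene',s)):
    N=400;im=ortho(c,.4876,.2372,.024,half=.03,n=N); hsv=cv2.cvtColor(im,cv2.COLOR_BGR2HSV).astype(int)
    g=np.linspace(.03,-.03,N); X,Y=np.meshgrid(g,g,indexing='ij'); r=np.hypot(X,Y)
    b=(im.min(2)>165); m=(r>.0135)&(r<.018)&~b
    an=np.arctan2(Y,X)[m]; print(n,m.mean(),np.degrees(np.angle(np.exp(2j*an).mean())/2), np.histogram(np.degrees(an),18,(-180,180))[0])
E
```

```text
top 0.04035 23.39576420384446 [1094 1094  601    0    0    0    0    0   67 1084 1094  824    0    0
    0    0    0  598]
scene 0.03375625 25.031616256724867 [ 762  801  694    0    0   40    0    0  128 1094 1094  572    0    0
    0    0    0  216]
```

View pics/m3.png

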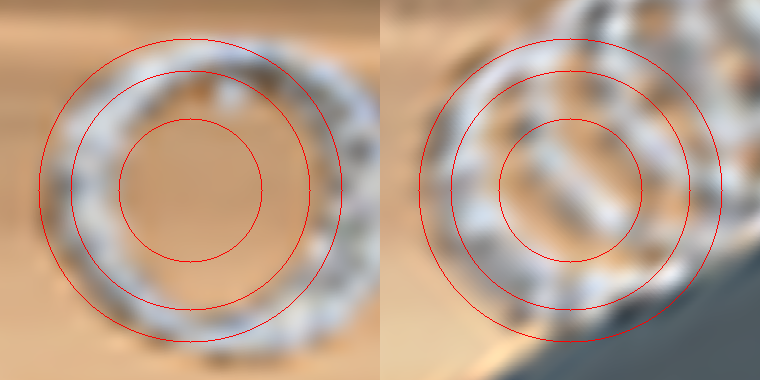

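Emit:
jog_arm([
  [[0,0,0,0,0,0.15,75],[0,0,0,0,0,0.15,75],[0,0,0,0,0,0.15,75],[40,-10,0,0,0,0,75],[40,-40,0,0,0,0,75],[30,-40,0,0,0,0,75],[10,-45,0,0,0,0,75],[10,-45,0,0,0,0,75],[10,-40,0,0,0,0,75],[0,0,0,0,0,0,75]],
])

```text
time_s: 1.1
eef_pos: [0.384, -0.3005, 0.2308]
eef_rot: [-0.001, 1.0, -0.001, -0.0]
wrist_force: [-0.2, -0.8, 0.9]
opening: 0.878
grasp_force: 0.0
```

Emit:
jog_arm([
  [[20,-43,0,0,0,0,75],[20,-43,0,0,0,0,75],[20,-43,0,0,0,0,75],[5.5,-44,0,0,0,0,75],[0,0,40,0,0,0,75],[0,0,40,0,0,0,75],[0,0,40,0,0,0,75],[0,0,25,0,0,0,75],[0,0,0,0,0,0,75],[0,0,0,0,0,0,75]],
])

```text
time_s: 2.1
eef_pos: [0.4501, -0.1331, 0.0865]
eef_rot: [-0.0, 1.0, -0.004, -0.0]
wrist_force: [0.6, 0.3, 1.0]
opening: 0.882
grasp_force: 0.0
```

```bash
python3 - <<'E'
from h import *
o=ctrl.get_obs(); print(o['time_s'],o['eef_pos'],o['q'],o['wrist_force'])
s=snap('scene'); cs=cloud(s)
m=np.zeros((384,512),bool); m[185:230,300:345]=1
m1=m&(cs[...,2]>.062)&(cs[...,2]<.08)&(abs(cs[...,0]-.45)<.04)&(abs(cs[...,1]+.127)<.04)
print(circ(outline(s,m1,.069)),m1.sum())
# base from scene, now unobstructed?
mb=(cs[...,2]>.012)&(cs[...,2]<.03)&(np.hypot(cs[...,0]-.54,cs[...,1]+.299)<.085)
print('dish',circ(outline(s,mb,.02)),mb.sum())
mp=(cs[...,2]>.095)&(cs[...,2]<.13)&(np.hypot(cs[...,0]-.54,cs[...,1]+.299)<.03)
print('post',circ(outline(s,mp,.106)),np.median(cs[mp],0))
b=cv2.resize(s['frame'][110:270,270:430],(590,590),interpolation=cv2.INTER_CUBIC); cv2.imwrite('pics/m4.png',b)
E
```

```text
2.1 [ 0.45007612 -0.13309668  0.08648086] [-5.41160919e-01  1.39203558e-01  1.98201687e+00 -1.11534843e-04
  1.02119921e+00  1.03731047e+00] [0.6388683  0.33327989 1.00315297]
(array([ 0.4569, -0.1406]), 0.0099) 35
dish (array([ 0.5629, -0.2828]), 0.0402) 32Traceback (most recent call last):
  File "<stdin>", line 11, in <module>
  File "h.py", line 31, in outline
    cs=max(cv2.findContours(mask.astype(np.uint8),cv2.RETR_EXTERNAL,cv2.CHAIN_APPROX_NONE)[0],key=cv2.contourArea)
ValueError: max() iterable argument is empty
```

Emit:
jog_arm([
  [[0,-5.6,0,0,0,-0.008,75],[0,0,25,0,0,0,75],[0,0,21.5,0,0,0,75],[0,0,0,0,0,0,75],[0,0,0,0,0,0,35],[0,0,0,0,0,0,35],[0,0,0,0,0,0,35],[0,0,0,0,0,0,35],[0,0,0,0,0,0,35],[0,0,0,0,0,0,35]],
])

```text
time_s: 3.15
eef_pos: [0.4509, -0.1276, 0.0405]
eef_rot: [0.001, 1.0, 0.0, 0.001]
wrist_force: [2.9, -0.0, 2.6]
opening: 0.524
grasp_force: 63.4
```

Emit:
jog_arm([
  [[0,0,20,0,0,0,35],[0,0,-30,0,0,0,35],[0,0,-40,0,0,0,35],[0,0,-40,0,0,0,35],[0,0,-40,0,0,0,35],[0,0,-30,0,0,0,35],[30,40,0,0,0,0,35],[30,45,0,0,0,0,35],[20,45,0,0,0,0,35],[9,41,0,0,0,0,35]],
])

```text
time_s: 4.15
eef_pos: [0.5375, -0.296, 0.1988]
eef_rot: [-0.0, 1.0, 0.001, -0.001]
wrist_force: [0.0, -0.5, -1.3]
opening: 0.522
grasp_force: 62.3
```

```bash
python3 - <<'E'
from h import *
s=snap('scene'); t=snap('top')
p=np.array([.5375,-.296,.2]); 
def pj(c,P):
    u=(np.atleast_2d(P)-np.array(c['xyz']))@rot(c); u=u[:,:2]/u[:,2:]; u*=1+c['k1']*(u**2).sum(1)[:,None]; return u*[c['fx'],c['fy']]+[c['cx'],c['cy']]
print(pj(s,[[.5375,-.296,.2],[.54,-.299,.113]]),pj(t,[[.5375,-.296,.2],[.54,-.299,.113]]))
f=lambda c,q:cv2.resize(c['frame'][int(q[1])-50:int(q[1])+50,int(q[0])-34:int(q[0])+33],(390,580),interpolation=cv2.INTER_CUBIC)
cv2.imwrite('pics/m5.png',np.hstack([f(s,pj(s,p)[0]),f(t,pj(t,p)[0])]))
E
```

```text
[[340.86656074 133.28654092]
 [337.63877641 153.09042384]] [[375.18005032 212.75573509]
 [366.66130893 214.26863108]]
```

View pics/m5.png

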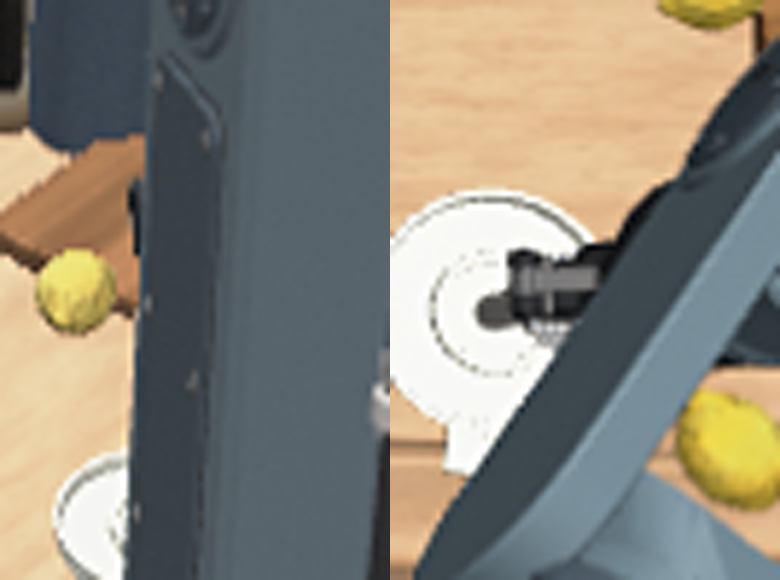

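Emit:
jog_arm([
  [[-10,-40,0,0,0,0,35],[-10,-45,0,0,0,0,35],[-10,-45,0,0,0,0,35],[-10,-45,0,0,0,0,35],[-10,-45,0,0,0,0,35],[-10,-45,0,0,0,0,35],[-10,-45,0,0,0,0,35],[-10,-45,0,0,0,0,35],[-10,-40,0,0,0,0,35],[0,0,0,0,0,0,35]],
])

```text
time_s: 5.25
eef_pos: [0.4435, 0.1047, 0.1988]
eef_rot: [-0.001, 1.0, 0.003, -0.002]
wrist_force: [0.7, -0.1, -0.6]
opening: 0.52
grasp_force: 62.5
```

```bash
cat >> h.py <<'E'
def pj(c,P):
    u=(np.atleast_2d(P)-np.array(c['xyz']))@rot(c); u=u[:,:2]/u[:,2:]; u*=1+c['k1']*(u**2).sum(1)[:,None]; return u*[c['fx'],c['fy']]+[c['cx'],c['cy']]
E
python3 - <<'E'
from h import *
s=snap('scene'); t=snap('top')
p=ctrl.get_obs()['eef_pos']; print(p)
q=[pj(c,p)[0] for c in(s,t)]; print(q)
f=lambda c,q:cv2.resize(c['frame'][int(q[1])-37:int(q[1])+38,int(q[0])-25:int(q[0])+25],(390,585),interpolation=cv2.INTER_CUBIC)
cv2.imwrite('pics/m6.png',np.hstack([f(s,q[0]),f(t,q[1])]))
cl=cloud(s); m=(np.hypot(cl[...,0]-p[0],cl[...,1]-p[1])<.03)
for z in np.arange(.10,.26,.01):
    k=cl[m&(abs(cl[...,2]-z)<.005)]
    if len(k)>2: print(round(z,2),len(k),(k.min(0)-p).round(3),(k.max(0)-p).round(3))
E
```

```text
[0.44534969 0.10127274 0.1991654 ]
[array([276.32062665, 213.90908074]), array([220.59559764, 251.44797174])]
0.16 50 [-0.023 -0.018 -0.044] [ 0.022  0.029 -0.035]
0.17 23 [-0.024 -0.019 -0.034] [ 0.01   0.029 -0.024]
0.18 36 [-0.024 -0.014 -0.023] [ 0.019  0.028 -0.015]
0.19 13 [-0.023 -0.017 -0.014] [ 0.017  0.027 -0.005]
0.2 33 [-0.023 -0.021 -0.004] [0.016 0.027 0.006]
0.21 37 [-0.023 -0.024  0.006] [0.011 0.028 0.016]
0.22 58 [-0.024 -0.022  0.017] [0.023 0.024 0.025]
0.23 21 [-0.012 -0.029  0.026] [0.009 0.028 0.035]
0.24 23 [-0.011 -0.024  0.036] [0.011 0.027 0.045]
0.25 20 [-0.014 -0.025  0.047] [0.008 0.029 0.055]
```

View pics/m6.png

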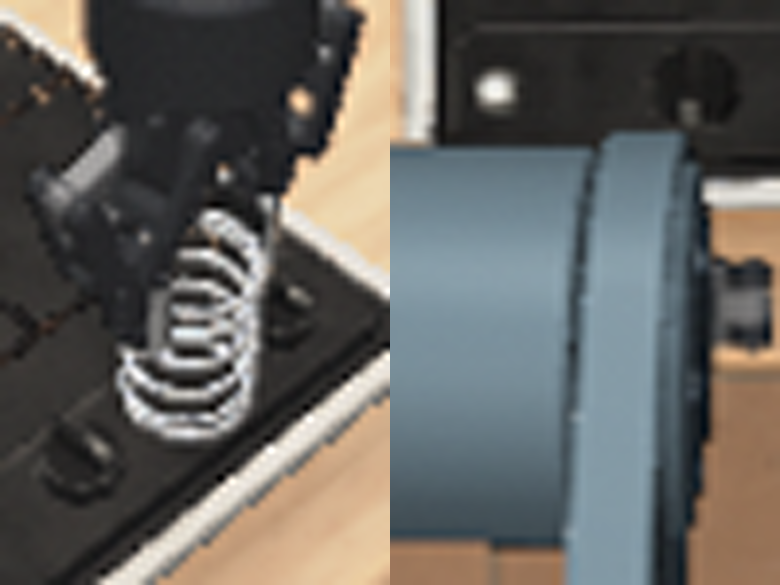

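```bash
cat > base.py <<'E'
from h import *
from scipy.optimize import least_squares
for n in('top','scene'):
    c=snap(n); cl=cloud(c); r=np.hypot(cl[...,0]-.541,cl[...,1]+.299)
    for lo,hi in((.03,.06),(.06,.09)):
        k=cl[(r<.02)&(cl[...,2]>lo)&(cl[...,2]<hi)]
        if len(k)>8:
            f=least_squares(lambda a:np.hypot(k[:,0]-a[0],k[:,1]-a[1])-.01,[.541,-.299],loss='soft_l1',f_scale=.001)
            print(n,'post',lo,f.x.round(4),len(k),np.abs(f.fun).mean().round(4))
    # bright/dish colour mask outline at rim plane, spout excluded by robust circle
    hsv=cv2.cvtColor(c['frame'],cv2.COLOR_BGR2HSV); w=((hsv[...,1]<40)&(hsv[...,2]>150)&(r<.09)&(cl[...,2]>.005)).astype(np.uint8)
    p=outline(c,w,.02)
    f=least_squares(lambda a:np.hypot(p[:,0]-a[0],p[:,1]-a[1])-.066,[.541,-.299],loss='soft_l1',f_scale=.0007)
    print(n,'rim',f.x.round(4),np.median(np.abs(f.fun)).round(4),len(p))
    k=cl[(r<.025)&(cl[...,2]>.108)]; print(n,'tip',np.median(k,0).round(4) if len(k) else 0,len(k))
    k=cl[(r<.022)&(r>.0)&(cl[...,2]>.094)&(cl[...,2]<.105)]
    if len(k)>3: print('lugs',k.min(0).round(4),k.max(0).round(4),len(k))
E
python3 base.py
```

```text
top post 0.03 [ 0.5432 -0.3014] 21 0.0003
top post 0.06 [ 0.5432 -0.3012] 16 0.0002
top rim [ 0.5414 -0.3004] 0.0014 131
top tip [ 0.5412 -0.3001  0.1113] 27
lugs [ 0.5274 -0.3079  0.0941] [ 0.5593 -0.2918  0.105 ] 27
scene post 0.03 [ 0.5452 -0.3023] 35 0.0017
scene post 0.06 [ 0.5458 -0.301 ] 23 0.0019
scene rim [ 0.5402 -0.2957] 0.0045 129
scene tip 0 0
```

Emit:
jog_arm([
  [[10,40,0,0,0,0,35],[10,41,0,0,0,0,35],[10,41,0,0,0,0,35],[10,41,0,0,0,0,35],[10,41,0,0,0,0,35],[10,41,0,0,0,0,35],[10,41,0,0,0,0,35],[10,41,0,0,0,0,35],[9,40,0,0,0,0,35],[9,36,0,0,0,0,35]],
])

```text
time_s: 6.45
eef_pos: [0.5438, -0.3065, 0.1992]
eef_rot: [-0.0, 1.0, -0.001, -0.0]
wrist_force: [0.8, 0.6, 0.2]
opening: 0.521
grasp_force: 62.5
```

Emit:
jog_arm([
  [[0,0,0,0,0,0.148,35],[0,0,0,0,0,0.148,35],[0,0,0,0,0,0.148,35],[0,0,0,0,0,0.148,35],[0,0,0,0,0,0.148,35],[0,0,0,0,0,0.148,35],[0,0,0,0,0,0.148,35],[0,0,0,0,0,0.148,35],[0,0,0,0,0,0.148,35],[0,0,0,0,0,0,35]],
])

```text
time_s: 7.45
eef_pos: [0.5438, -0.3042, 0.1992]
eef_rot: [0.0, 0.785, -0.619, -0.001]
wrist_force: [0.4, 0.7, -1.7]
opening: 0.525
grasp_force: 62.7
```

```bash
cat > go.py <<'E'
import sys
from h import *
from scipy.spatial.transform import Rotation as Ro
o=ctrl.get_obs(); q=np.array(o['eef_rot']); R=Ro.from_quat(q[[1,2,3,0]])
tgt=np.array([float(v) for v in sys.argv[1:4]])
print('pos',o['eef_pos'].round(4),'tool shift mm',(R.inv().apply(tgt-o['eef_pos'])*1e3).round(1))
M=R.as_matrix(); print('yaw deg',np.degrees(np.arctan2(M[1,0],M[0,0])).round(2),'tilt',M[:,2].round(4),'q1,q6',o['q'][[0,5]].round(3),'F',o['wrist_force'].round(1),'T',o['torque'].round(2),o['time_s'])
E
python3 go.py .543 -.302 .199
```

```text
pos [ 0.5438 -0.3042  0.1992] tool shift mm [-2.3  0.3  0.2]
yaw deg -76.5 tilt [-1.e-03  5.e-04 -1.e+00] q1,q6 [-0.7    2.206] F [ 0.4  0.7 -1.7] T [-0.01  0.02  0.03] 7.45
```

Emit:
jog_arm([
  [[-2.3,0.3,0,0,0,0,35],[0,0,20,0,0,0,35],[0,0,15,0,0,0,35],[0,0,8,0,0,0,35],[0,0,6,0,0,0,35],[0,0,5,0,0,0,35],[0,0,5,0,0,0,35],[0,0,5,0,0,0,35],[0,0,0,0,0,0,35],[0,0,0,0,0,0,35]],
])

```text
time_s: 8.45
eef_pos: [0.5442, -0.3004, 0.1359]
eef_rot: [0.0, 0.787, -0.617, 0.0]
wrist_force: [0.3, 0.2, -1.8]
opening: 0.524
grasp_force: 62.7
```

Emit:
jog_arm([
  [[0,0,5,0,0,0,35],[0,0,6,0,0,0,35],[0,0,6,0,0,0,35],[0,0,8,0,0,0,35],[0,0,8,0,0,0,35],[0,0,8,0,0,0,35],[0,0,8,0,0,0,35],[0,0,8,0,0,0,35],[0,0,8,0,0,0,35],[0,0,0,0,0,0,35]],
])

```text
time_s: 9.45
eef_pos: [0.5433, -0.2999, 0.0692]
eef_rot: [0.0, 0.787, -0.618, -0.001]
wrist_force: [-0.8, -0.1, -1.5]
opening: 0.522
grasp_force: 62.7
```

Emit:
jog_arm([
  [[0,0,3,0,0,0,35],[0,0,3,0,0,0,35],[0,0,3,0,0,0,35],[0,0,2,0,0,0,35],[0,0,2,0,0,0,35],[0,0,1.5,0,0,0,35],[0,0,0,0,0,0,35],[0,0,0,0,0,0,35],[0,0,0,0,0,0,60],[0,0,0,0,0,0,60]],
])

```text
time_s: 10.45
eef_pos: [0.5442, -0.3004, 0.0563]
eef_rot: [-0.0, 0.787, -0.618, 0.0]
wrist_force: [0.2, 0.1, 1.0]
opening: 0.698
grasp_force: 0.0
```

Emit:
jog_arm([
  [[0,0,0,0,0,0,75],[0,0,0,0,0,0,75],[0,0,0,0,0,0,75],[0,0,-25,0,0,0,75],[0,0,-40,0,0,0,75],[0,0,-40,0,0,0,75],[0,0,-40,0,0,0,75],[0,0,0,0,0,-0.148,75],[0,0,0,0,0,-0.148,75],[0,0,0,0,0,-0.148,75]],
])

```text
time_s: 11.45
eef_pos: [0.5442, -0.3005, 0.2019]
eef_rot: [0.0, 0.905, -0.426, 0.0]
wrist_force: [0.5, -0.3, 0.4]
opening: 0.877
grasp_force: 0.0
```

Emit:
jog_arm([
  [[-38,-24.5,0,0,0,0,75],[-38,-24.5,0,0,0,0,75],[-38,-24.5,0,0,0,0,75],[-38,-24.5,0,0,0,0,75],[-38,-24.5,0,0,0,0,75],[-38,-24.5,0,0,0,0,75],[-38,-24.5,0,0,0,0,75],[-38,-24.5,0,0,0,0,75],[-38,-24.5,0,0,0,0,75],[-38,-24.5,0,0,0,0,75]],
])

```text
time_s: 12.45
eef_pos: [0.4936, 0.1507, 0.2016]
eef_rot: [-0.0, 0.903, -0.429, 0.0]
wrist_force: [1.3, -0.4, 0.3]
opening: 0.879
grasp_force: 0.0
```

Emit:
jog_arm([
  [[0,0,0,0,0,-0.148,75],[0,0,0,0,0,-0.148,75],[0,0,0,0,0,-0.148,75],[0,0,0,0,0,-0.148,75],[0,0,0,0,0,-0.148,75],[0,0,0,0,0,-0.148,75],[0,0,0,0,0,-0.148,75],[0,0,0,0,0,-0.148,75],[0,0,0,0,0,-0.148,75],[0,0,0,0,0,-0.148,75]],
])

```text
time_s: 13.45
eef_pos: [0.494, 0.1489, 0.2014]
eef_rot: [0.0, 0.955, 0.295, 0.0]
wrist_force: [0.2, -0.2, -1.0]
opening: 0.878
grasp_force: 0.0
```

```bash
python3 go.py .4875 .237 .2; python3 - <<'E'
from h import *
t=snap('top'); s=snap('scene')
cv2.imwrite('pics/m7.png',np.hstack([ortho(t,.543,-.301,.085,half=.05,n=390),cv2.resize(s['frame'][120:200,290:370],(390,390),interpolation=cv2.INTER_CUBIC)]))
for n,c in(('top',t),('scene',s)):
    cl=cloud(c); r=np.hypot(cl[...,0]-.543,cl[...,1]+.301)
    m=(r<.03)&(r>.015)&(cl[...,2]>.072)&(cl[...,2]<.09)
    k=cl[m]; print(n,'springtop z',np.percentile(k[:,2],[50,90,100]).round(4),circ(k[:,:2]),len(k))
ct=cloud(t); print('hob',np.nanmedian(ct[225:235,205:215,2]))
E
```

```text
pos [0.494  0.1489 0.2014] tool shift mm [ 44.3 -76.4   1.4]
yaw deg 34.32 tilt [ 1.e-04  0.e+00 -1.e+00] q1,q6 [0.062 1.034] F [ 0.2 -0.2 -1. ] T [-0.    0.05 -0.04] 13.45
top springtop z [0.0804 0.0833 0.0878] (array([ 0.5439, -0.2993]), 0.0221) 72
scene springtop z [0.0798 0.0838 0.0871] (array([ 0.5461, -0.2992]), 0.0222) 45
hob 0.387926778690786
```

View pics/m7.png

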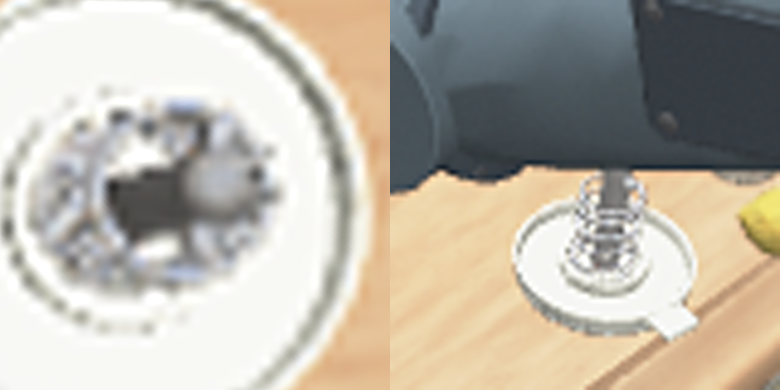

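Emit:
jog_arm([
  [[22,-38,0,0,0,0,75],[22,-38,0,0,0,0,75],[0,0,10,0,0,-0.148,75],[0,0,10,0,0,-0.148,75],[0,0,10,0,0,-0.148,75],[0,0,10,0,0,-0.148,75],[0,0,10,0,0,-0.148,75],[0,0,10,0,0,-0.148,75],[0,0,30,0,0,0,75],[0,0,0,0,0,0,75]],
])

```text
time_s: 14.55
eef_pos: [0.4853, 0.2358, 0.1079]
eef_rot: [-0.002, 0.74, 0.673, -0.003]
wrist_force: [-0.5, 0.8, 0.1]
opening: 0.878
grasp_force: 0.0
```

```bash
python3 go.py .4873 .2368 .002
```

```text
pos [0.4853 0.2358 0.1079] tool shift mm [  1.4   2.6 105.8]
yaw deg 84.61 tilt [-0.0067 -0.0016 -1.    ] q1,q6 [0.232 0.326] F [-0.5  0.8  0.1] T [0.03 0.01 0.06] 14.55
```

Emit:
jog_arm([
  [[0,2,30,0,0,0,75],[1,0,30,0,0,0,75],[0,0,25,0,0,0,75],[0,0,10,0,0,0,75],[0,0,5,0,0,0,75],[0,0,4,0,0,0,75],[0,0,0,0,0,0,75],[0,0,0,0,0,0,75],[0,0,0,0,0,0,75],[0,0,0,0,0,0,75]],
])

```text
time_s: 15.55
eef_pos: [0.4906, 0.2375, 0.0079]
eef_rot: [0.0, 0.738, 0.675, 0.0]
wrist_force: [0.0, -0.7, -0.1]
opening: 0.876
grasp_force: 0.0
```

```bash
python3 go.py .4873 .2368 .002
```

```text
pos [0.4906 0.2375 0.0079] tool shift mm [-1.  -3.2  5.9]
yaw deg 84.84 tilt [ 1.1e-03  2.0e-04 -1.0e+00] q1,q6 [0.233 0.323] F [ 0.  -0.7 -0.1] T [ 0.04  0.04 -0.07] 15.55
```

Emit:
jog_arm([
  [[-0.7,-3.2,2,0,0,0,75],[0,0,3,0,0,0,75],[0,0,0,0,0,0,75],[0,0,0,0,0,0,75],[0,0,0,0,0,0,40],[0,0,0,0,0,0,40],[0,0,0,0,0,0,40],[0,0,0,0,0,0,40],[0,0,0,0,0,0,40],[0,0,0,0,0,0,40]],
])

```text
time_s: 16.55
eef_pos: [0.4872, 0.237, 0.003]
eef_rot: [0.0, 0.738, 0.675, 0.0]
wrist_force: [-2.4, -0.7, 5.7]
opening: 0.622
grasp_force: 62.4
```

Emit:
jog_arm([
  [[0,0,-20,0,0,0,40],[0,0,-35,0,0,0,40],[0,0,-40,0,0,0,40],[0,0,-40,0,0,0,40],[0,0,-35,0,0,0,40],[-44,9,0,0,0,0,40],[-44,9,0,0,0,0,40],[-44,9,0,0,0,0,40],[-44,9,0,0,0,0,40],[-44,9,0,0,0,0,40]],
])

```text
time_s: 17.55
eef_pos: [0.5118, 0.0122, 0.1723]
eef_rot: [0.0, 0.738, 0.675, 0.0]
wrist_force: [1.0, 0.3, -1.6]
opening: 0.624
grasp_force: 63.5
```

Emit:
jog_arm([
  [[-44,9,0,0,0,0,40],[-44,9,0,0,0,0,40],[-44,9,0,0,0,0,40],[-44,9,0,0,0,0,40],[-44,9,0,0,0,0,40],[-44,7,0,0,0,0,40],[0,0,0,0,0,0.14,40],[0,0,0,0,0,0.14,40],[0,0,0,0,0,0.14,40],[0,0,0,0,0,0.145,40]],
])

```text
time_s: 18.55
eef_pos: [0.5396, -0.2539, 0.1718]
eef_rot: [-0.0, 0.898, 0.439, -0.0]
wrist_force: [-0.1, 0.5, -1.5]
opening: 0.628
grasp_force: 63.5
```

```bash
python3 go.py .5437 -.300 .14
```

```text
pos [ 0.5396 -0.2539  0.1718] tool shift mm [-33.9  31.6  31.7]
yaw deg 52.11 tilt [-8.e-04  6.e-04 -1.e+00] q1,q6 [-0.639  0.023] F [-0.1  0.5 -1.5] T [-0.02 -0.   -0.03] 18.55
```

Emit:
jog_arm([
  [[-34,31.6,0,0,0,0,40],[0,0,20,0,0,0,40],[0,0,20,0,0,0,40],[0,0,0,0,0,0,40],[0,0,0,0,0,0,40],[0,0,0,0,0,0,40],[0,0,0,0,0,0,40],[0,0,0,0,0,0,40],[0,0,0,0,0,0,40],[0,0,0,0,0,0,40]],
])

```text
time_s: 19.55
eef_pos: [0.5445, -0.3, 0.1326]
eef_rot: [0.0, 0.897, 0.442, 0.0]
wrist_force: [-0.8, 0.3, -2.1]
opening: 0.619
grasp_force: 63.6
```

```bash
python3 go.py .5437 -.300 .12
```

```text
pos [ 0.5445 -0.3     0.1326] tool shift mm [-0.5 -0.7 12.6]
yaw deg 52.48 tilt [ 4.e-04 -3.e-04 -1.e+00] q1,q6 [-0.694 -0.039] F [-0.8  0.3 -2.1] T [-0.01 -0.03 -0.05] 19.55
```

Emit:
jog_arm([
  [[-0.3,-0.4,6,0,0,0,40],[0,0,6,0,0,0,40],[0,0,3,0,0,0,40],[0,0,3,0,0,0,40],[0,0,3,0,0,0,40],[0,0,3,0,0,0,40],[0,0,0,0,0,0,40],[0,0,0,0,0,0,40],[0,0,0,0,0,0,40],[0,0,0,0,0,0,40]],
])

```text
time_s: 20.55
eef_pos: [0.544, -0.3001, 0.1085]
eef_rot: [0.0, 0.897, 0.442, 0.0]
wrist_force: [-1.2, 0.0, -1.0]
opening: 0.625
grasp_force: 63.6
```

Emit:
jog_arm([
  [[0,0,2,0,0,0,40],[0,0,2,0,0,0,40],[0,0,2,0,0,0,40],[0,0,2,0,0,0,40],[0,0,2,0,0,0,40],[0,0,2,0,0,0,40],[0,0,2,0,0,0,40],[0,0,0,0,0,0,40],[0,0,0,0,0,0,40],[0,0,0,0,0,0,40]],
])

```text
time_s: 21.55
eef_pos: [0.5438, -0.3001, 0.0942]
eef_rot: [-0.0, 0.897, 0.442, -0.0]
wrist_force: [-0.4, -1.8, -2.7]
opening: 0.621
grasp_force: 63.6
```

Emit:
jog_arm([
  [[0,0,4,0,0,0,40],[0,0,4,0,0,0,40],[0,0,4,0,0,0,40],[0,0,4,0,0,0,40],[0,0,3,0,0,0,40],[0,0,3,0,0,0,40],[0,0,2,0,0,0,40],[0,0,1.5,0,0,0,40],[0,0,0,0,0,0,40],[0,0,0,0,0,0,40]],
])

```text
time_s: 22.55
eef_pos: [0.5443, -0.3004, 0.0695]
eef_rot: [0.001, 0.897, 0.442, 0.0]
wrist_force: [-0.5, -0.7, 6.4]
opening: 0.625
grasp_force: 64.2
```

Emit:
jog_arm([
  [[0,0,0.7,0,0,0.1,40],[0,0,0,0,0,0.148,40],[0,0,0,0,0,0.148,40],[0,0,0,0,0,0.148,40],[0,0,0,0,0,0.148,40],[0,0,0,0,0,0.148,40],[0,0,0,0,0,0.148,40],[0,0,0,0,0,0.148,40],[0,0,0,0,0,0.148,40],[0,0,0,0,0,0.148,40]],
])

```text
time_s: 23.55
eef_pos: [0.545, -0.3018, 0.0696]
eef_rot: [0.001, 0.966, -0.258, 0.002]
wrist_force: [0.1, -4.5, 5.6]
opening: 0.622
grasp_force: 64.3
```

Emit:
jog_arm([
  [[0,0,0,0,0,0.13,40],[0,0,0,0,0,0,40],[0,0,-2,0,0,0,40],[0,0,-2,0,0,0,40],[0,0,-2,0,0,0,40],[0,0,-1,0,0,0,40],[0,0,0,0,0,0,40],[0,0,0,0,0,0,40],[0,0,0,0,0,0,40],[0,0,0,0,0,0,40]],
])

```text
time_s: 24.55
eef_pos: [0.5441, -0.3003, 0.0753]
eef_rot: [0.0, 0.948, -0.317, 0.0]
wrist_force: [1.9, -3.0, 5.6]
opening: 0.621
grasp_force: 64.2
```

Emit:
jog_arm([
  [[0,0,-0.7,0,0,0,40],[0,0,0,0,0,0,40],[0,0,0,0,0,0,60],[0,0,0,0,0,0,70],[0,0,0,0,0,0,70],[0,0,0,0,0,0,70],[0,0,0,0,0,0,70],[0,0,-20,0,0,0,70],[0,0,-40,0,0,0,70],[0,0,-40,0,0,0,70]],
])

```text
time_s: 25.55
eef_pos: [0.5431, -0.2993, 0.1759]
eef_rot: [-0.001, 0.948, -0.318, -0.001]
wrist_force: [-0.3, -1.1, 0.4]
opening: 0.822
grasp_force: 0.0
```

```bash
python3 go.py .6255 .252 .2
```

```text
pos [ 0.5431 -0.2993  0.1759] tool shift mm [-266.3 -489.8  -23.3]
yaw deg -37.03 tilt [-0.002   0.0019 -1.    ] q1,q6 [-0.695  1.522] F [-0.3 -1.1  0.4] T [-0.    0.01 -0.01] 25.55
```

Emit:
jog_arm([
  [[-22,-40,0,0,0,0,75],[-22,-40,0,0,0,0,75],[-22,-40,0,0,0,0,75],[-22,-40,0,0,0,0,75],[-22,-40,0,0,0,0,75],[-22,-40,0,0,0,0,75],[-22,-40,0,0,0,0,75],[-22,-40,0,0,0,0,75],[0,0,0,0,0,0,75],[0,0,0,0,0,0,75]],
])

```text
time_s: 26.55
eef_pos: [0.5958, 0.0625, 0.1757]
eef_rot: [0.0, 0.949, -0.316, -0.0]
wrist_force: [-0.1, -0.9, 0.6]
opening: 0.88
grasp_force: 0.0
```

```bash
python3 go.py .6255 .252 .2; cat > chk.py <<'E'
from h import *
for n in('top','scene'):
    c=snap(n); cl=cloud(c); r=np.hypot(cl[...,0]-.5437,cl[...,1]+.300)
    m=(r<.03)&(r>.013)&(cl[...,2]>.088)&(cl[...,2]<.103)
    k=cl[m]
    if len(k)>5: print(n,'collar top z',np.percentile(k[:,2],[10,50,90]).round(4),circ(outline(c,m,.097)),len(k))
    r=np.hypot(cl[...,0]-.6255,cl[...,1]-.2535)
    for lo,hi in((.005,.022),(.03,.04),(.04,.05)):
        k=cl[(r<.04)&(cl[...,2]>lo)&(cl[...,2]<hi)]
        if len(k)>5: print(n,'cone',lo,circ(k[:,:2]),k.min(0).round(3),k.max(0).round(3),len(k))
    k=cl[(r<.04)&(cl[...,2]>.054)]; print('tip',np.median(k,0).round(4),len(k))
t=load('top');s=load('scene')
cv2.imwrite('pics/m8.png',np.hstack([ortho(t,.5437,-.300,.097,half=.04,n=390),cv2.resize(s['frame'][120:200,290:370],(390,390),interpolation=cv2.INTER_CUBIC)]))
E
python3 chk.py
```

```text
pos [0.5958 0.0625 0.1757] tool shift mm [ -90.  -169.4  -24.4]
yaw deg -36.87 tilt [-3.e-04 -3.e-04 -1.e+00] q1,q6 [-0.093  2.121] F [-0.1 -0.9  0.6] T [-0.05 -0.02 -0.02] 26.55
top collar top z [0.0928 0.0961 0.0992] (array([ 0.5425, -0.2977]), 0.0268) 215
top cone 0.03 (array([0.6252, 0.2532]), 0.0225) [0.599 0.249 0.03 ] [0.649 0.278 0.04 ] 34
top cone 0.04 (array([0.6259, 0.2557]), 0.0148) [0.607 0.246 0.04 ] [0.645 0.271 0.05 ] 40
tip [0.6268 0.2531 0.7148] 3747
scene collar top z [0.0901 0.0953 0.0986] (array([ 0.5482, -0.2884]), 0.0188) 16
scene cone 0.005 (array([0.6272, 0.2532]), 0.0276) [0.589 0.231 0.005] [0.64  0.283 0.022] 66
scene cone 0.03 (array([0.6273, 0.2551]), 0.0219) [0.601 0.228 0.03 ] [0.652 0.282 0.04 ] 82
scene cone 0.04 (array([0.6268, 0.2551]), 0.0153) [0.605 0.235 0.04 ] [0.647 0.275 0.05 ] 69
tip [0.6238 0.2548 0.7119] 1274
```

View pics/m8.png

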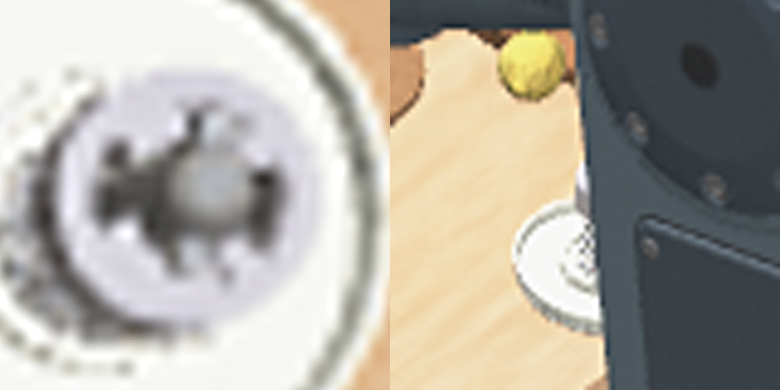

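Emit:
jog_arm([
  [[-22.7,-42.8,0,0,0,0,68],[-22.7,-42.8,0,0,0,0,68],[-22.7,-42.8,0,0,0,0,68],[-22.7,-42.8,0,0,0,0,68],[0,0,20,0,0,0.14,68],[0,0,20,0,0,0.14,68],[0,0,30,0,0,0,68],[0,0,0,0,0,0,68],[0,0,0,0,0,0,68],[0,0,0,0,0,0,68]],
])

```text
time_s: 27.65
eef_pos: [0.6281, 0.252, 0.1078]
eef_rot: [-0.001, 0.894, -0.447, 0.001]
wrist_force: [-0.4, -0.4, -0.4]
opening: 0.795
grasp_force: 0.0
```

```bash
python3 go.py .626 .254 .007
```

```text
pos [0.6281 0.252  0.1078] tool shift mm [ -3.    0.8 100.8]
yaw deg -53.13 tilt [ 2.6e-03  5.0e-04 -1.0e+00] q1,q6 [0.207 2.705] F [-0.4 -0.4 -0.4] T [ 0.   -0.01  0.01] 27.65
```

Emit:
jog_arm([
  [[-3,0.8,10,0,0,0,68],[0,0,30,0,0,0,68],[0,0,30,0,0,0,68],[0,0,20,0,0,0,68],[0,0,8,0,0,0,68],[0,0,0,0,0,0,68],[0,0,0,0,0,0,68],[0,0,0,0,0,0,68],[0,0,0,0,0,0,68],[0,0,0,0,0,0,68]],
])

```text
time_s: 28.65
eef_pos: [0.6248, 0.2549, 0.0088]
eef_rot: [-0.0, 0.895, -0.447, 0.001]
wrist_force: [0.6, 0.0, 0.7]
opening: 0.792
grasp_force: 0.0
```

```bash
python3 go.py .626 .254 .007
```

```text
pos [0.6248 0.2549 0.0088] tool shift mm [ 1.4 -0.4  1.8]
yaw deg -53.06 tilt [ 1.5e-03  3.0e-04 -1.0e+00] q1,q6 [0.212 2.709] F [0.6 0.  0.7] T [-0.03  0.04  0.01] 28.65
```

Emit:
jog_arm([
  [[1,0,3,0,0,0,68],[0,0,0,0,0,0,68],[0,0,0,0,0,0,42],[0,0,0,0,0,0,42],[0,0,0,0,0,0,42],[0,0,0,0,0,0,42],[0,0,0,0,0,0,42],[0,0,0,0,0,0,42],[0,0,0,0,0,0,42],[0,0,0,0,0,0,42]],
])

```text
time_s: 29.65
eef_pos: [0.6252, 0.254, 0.0052]
eef_rot: [-0.0, 0.895, -0.447, 0.0]
wrist_force: [0.4, -0.4, 3.9]
opening: 0.647
grasp_force: 63.9
```

Emit:
jog_arm([
  [[0,0,-20,0,0,0,42],[0,0,-40,0,0,0,42],[0,0,-40,0,0,0,42],[0,0,-40,0,0,0,42],[0,0,-40,0,0,0,42],[32,32,0,0,0,0,42],[32,32,0,0,0,0,42],[32,32,0,0,0,0,42],[32,32,0,0,0,0,42],[32,32,0,0,0,0,42]],
])

```text
time_s: 30.65
eef_pos: [0.5919, 0.0285, 0.1839]
eef_rot: [0.0, 0.895, -0.447, -0.001]
wrist_force: [0.2, 0.1, -0.4]
opening: 0.647
grasp_force: 63.7
```

Emit:
jog_arm([
  [[32,32,0,0,0,0,42],[32,32,0,0,0,0,42],[32,32,0,0,0,0,42],[32,32,0,0,0,0,42],[32,32,0,0,0,0,42],[32,32,0,0,0,0,42],[25,30,0,0,0,0,42],[0,0,0,0,0,0,42],[0,0,0,0,0,0,42],[0,0,0,0,0,0,42]],
])

```text
time_s: 31.65
eef_pos: [0.5458, -0.2757, 0.184]
eef_rot: [-0.0, 0.895, -0.446, -0.001]
wrist_force: [-0.3, -0.1, -1.4]
opening: 0.649
grasp_force: 63.7
```

```bash
python3 go.py .5437 -.300 .125
```

```text
pos [ 0.5458 -0.2757  0.184 ] tool shift mm [18.2 16.3 59. ]
yaw deg -53.03 tilt [-0.001   0.0014 -1.    ] q1,q6 [-0.662  1.834] F [-0.3 -0.1 -1.4] T [-0.02 -0.   -0.07] 31.65
```

Emit:
jog_arm([
  [[18.2,16.3,0,0,0,0,42],[0,0,20,0,0,0,42],[0,0,20,0,0,0,42],[0,0,15,0,0,0,42],[0,0,0,0,0,0,42],[0,0,0,0,0,0,42],[0,0,0,0,0,0,42],[0,0,0,0,0,0,42],[0,0,0,0,0,0,42],[0,0,0,0,0,0,42]],
])

```text
time_s: 32.65
eef_pos: [0.5441, -0.3015, 0.1303]
eef_rot: [0.0, 0.895, -0.447, 0.0]
wrist_force: [0.6, -0.2, -1.2]
opening: 0.649
grasp_force: 63.7
```

```bash
python3 go.py .5437 -.300 .103
```

```text
pos [ 0.5441 -0.3015  0.1303] tool shift mm [-1.5 -0.6 27.3]
yaw deg -53.07 tilt [ 7.e-04 -6.e-04 -1.e+00] q1,q6 [-0.697  1.801] F [ 0.6 -0.2 -1.2] T [ 0.01 -0.02 -0.09] 32.65
```

Emit:
jog_arm([
  [[-1,-0.5,5,0,0,0,42],[0,0,5,0,0,0,42],[0,0,5,0,0,0,42],[0,0,4,0,0,0,42],[0,0,4,0,0,0,42],[0,0,2,0,0,0,42],[0,0,1,0,0,0,42],[0,0,0,0,0,0,42],[0,0,0,0,0,0,42],[0,0,0,0,0,0,42]],
])

```text
time_s: 33.65
eef_pos: [0.5438, -0.3003, 0.104]
eef_rot: [0.0, 0.895, -0.447, 0.0]
wrist_force: [0.8, -1.7, -0.3]
opening: 0.652
grasp_force: 63.7
```

Emit:
jog_arm([
  [[0,0,1,0,0,0,42],[0,0,0.7,0,0,0,42],[0,0,0,0,0,0,42],[0,0,0,0,0,0,42],[0,0,0,0,0,0,62],[0,0,0,0,0,0,70],[0,0,0,0,0,0,70],[0,0,0,0,0,0,70],[0,0,0,0,0,0,70],[0,0,0,0,0,0,70]],
])

```text
time_s: 34.65
eef_pos: [0.5437, -0.3001, 0.1021]
eef_rot: [-0.0, 0.895, -0.447, -0.0]
wrist_force: [-0.6, 0.4, -0.2]
opening: 0.818
grasp_force: 0.0
```

Emit:
jog_arm([
  [[0,0,-20,0,0,0,70],[0,0,-40,0,0,0,70],[0,0,-40,0,0,0,70],[-38,-24.5,0,0,0,0,70],[-38,-24.5,0,0,0,0,70],[-38,-24.5,0,0,0,0,70],[-38,-24.5,0,0,0,0,70],[-38,-24.5,0,0,0,0,70],[-38,-24.5,0,0,0,0,70],[-38,-24.5,0,0,0,0,70]],
])

```text
time_s: 35.65
eef_pos: [0.5206, 0.0172, 0.2024]
eef_rot: [-0.0, 0.895, -0.447, 0.0]
wrist_force: [0.9, -0.2, -0.4]
opening: 0.817
grasp_force: 0.0
```

```bash
python3 - <<'E'
from h import *
for n in('top','scene'):
    c=snap(n); cl=cloud(c); r=np.hypot(cl[...,0]-.5437,cl[...,1]+.300)
    for lo,hi in((.08,.095),(.10,.118),(.126,.137),(.137,.147),(.148,.17)):
        k=cl[(r<.04)&(cl[...,2]>lo)&(cl[...,2]<hi)]
        if len(k)>5: print(n,lo,circ(k[:,:2]),'zmax',k[:,2].max().round(4),len(k))
t=load('top');s=load('scene')
cv2.imwrite('pics/m9.png',np.hstack([ortho(t,.5437,-.300,.12,half=.08,n=390),cv2.resize(s['frame'][110:210,280:380],(390,390),interpolation=cv2.INTER_CUBIC)]))
E
```

```text
top 0.08 (array([ 0.5437, -0.2996]), 0.0271) zmax 0.0948 24
top 0.1 (array([ 0.545 , -0.3011]), 0.0282) zmax 0.1175 29
top 0.126 (array([ 0.5448, -0.301 ]), 0.0229) zmax 0.137 116
top 0.137 (array([ 0.5454, -0.3003]), 0.0156) zmax 0.1469 114
top 0.148 (array([ 0.5446, -0.3   ]), 0.0075) zmax 0.1535 40
scene 0.08 (array([ 0.5445, -0.2976]), 0.0246) zmax 0.095 50
scene 0.1 (array([ 0.5463, -0.2996]), 0.026) zmax 0.118 78
scene 0.126 (array([ 0.546 , -0.2992]), 0.0213) zmax 0.1368 70
scene 0.137 (array([ 0.5463, -0.2986]), 0.0147) zmax 0.1465 50
scene 0.148 (array([ 0.5464, -0.2987]), 0.008) zmax 0.1558 25
```

View pics/m9.png

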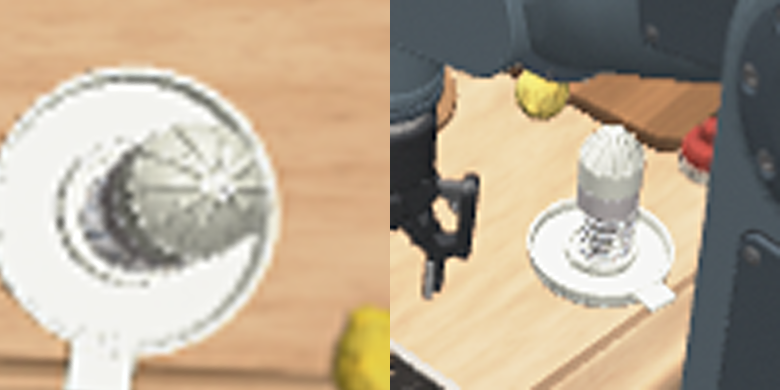

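The pictures show the cone (scene crop, about 610,170) sitting level on the collar, above the spring and dish. Its tip is at z ≈ 0.153, as expected, and the arm is clear.

```bash
python3 -c "
from bench import ctrl
print(ctrl.hand_in())"
```

```text
the job is handed in; nothing more can be done
None
```

The citrus press is back together and handed in at about 36 s: spring seated, collar locked under the lugs, cone level on top, and the arm never went near the tumbler; the hand-in gave no verdict.

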